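# Clear the free pins from a sprung clip strip

## Task

Four fixture pins stand in a sprung clip strip. Two of the clips have seized, and only the pull shows which: pull the pins one at a time straight up out of the two clips that let go, and stand them upright in the blue tray. Where a clip does not give to a moderate pull, stop before the clip itself is lifted off the rail, and leave that pin seated in it; do not disturb the other things on the table.

Things in the scene. Friction and masses are not known exactly. Their poses are not given: they have to be found in the camera images.
- pin_1: steel fixture pin, 52 mm tall, upright in one of the four clips (which one varies): dark round knob 27 mm wide, 14 mm high at the bottom, above it a bare shank 16 mm in diameter and 38 mm long to grip. Origin at the centre of the knob's underside, z up the shank; about 110 g. The clip's lips reach 26 mm above this origin: grip with the fingertips no lower than that
- pin_2: steel fixture pin, 52 mm tall, upright in one of the four clips (which one varies): dark round knob 27 mm wide, 14 mm high at the bottom, above it a bare shank 16 mm in diameter and 38 mm long to grip. Origin at the centre of the knob's underside, z up the shank; about 110 g. The clip's lips reach 26 mm above this origin: grip with the fingertips no lower than that
- pin_3: steel fixture pin, 52 mm tall, upright in one of the four clips (which one varies): dark round knob 27 mm wide, 14 mm high at the bottom, above it a bare shank 16 mm in diameter and 38 mm long to grip. Origin at the centre of the knob's underside, z up the shank; about 110 g. The clip's lips reach 26 mm above this origin: grip with the fingertips no lower than that
- pin_4: steel fixture pin, 52 mm tall, upright in one of the four clips (which one varies): dark round knob 27 mm wide, 14 mm high at the bottom, above it a bare shank 16 mm in diameter and 38 mm long to grip. Origin at the centre of the knob's underside, z up the shank; about 110 g. The clip's lips reach 26 mm above this origin: grip with the fingertips no lower than that
- clip_1 (a joint): lift of one of the four black clips off its seat on the rail, m: 0 seated, 0.012 at most; the number tells neither its place nor its pin. 20 N of spring preload hold it down, then 0.8 N more per mm; let go, it returns. A sound clip lets its pin go at a pull of 4 to 10 N; in a seized one (looks the same) the pin stops after 1 mm and from 20 N the clip rises with it
- clip_2 (a joint): lift of one of the four black clips off its seat on the rail, m: 0 seated, 0.012 at most; the number tells neither its place nor its pin. 20 N of spring preload hold it down, then 0.8 N more per mm; let go, it returns. A sound clip lets its pin go at a pull of 4 to 10 N; in a seized one (looks the same) the pin stops after 1 mm and from 20 N the clip rises with it
- clip_3 (a joint): lift of one of the four black clips off its seat on the rail, m: 0 seated, 0.012 at most; the number tells neither its place nor its pin. 20 N of spring preload hold it down, then 0.8 N more per mm; let go, it returns. A sound clip lets its pin go at a pull of 4 to 10 N; in a seized one (looks the same) the pin stops after 1 mm and from 20 N the clip rises with it
- clip_4 (a joint): lift of one of the four black clips off its seat on the rail, m: 0 seated, 0.012 at most; the number tells neither its place nor its pin. 20 N of spring preload hold it down, then 0.8 N more per mm; let go, it returns. A sound clip lets its pin go at a pull of 4 to 10 N; in a seized one (looks the same) the pin stops after 1 mm and from 20 N the clip rises with it
- rail: aluminium clip strip fixed to the table, 56 x 230 x 8 mm, origin at the centre of its underside, y along the row. Clips at y = -75, -25, 25, 75 mm; seated pins' origins are 17 mm above the table. Sprung jaws on the +y and -y sides of each pin close over its knob; grip across the row (closing along x). In a sound clip the pin snaps out within 10 mm, rubs to 25 mm up, then is free
- tray: open blue plastic tray, fixed to the table, outside 130 (its x) x 170 (its y) x 22 mm high, walls and floor 4 mm thick; origin at the centre of its underside, empty
- mug: blue and white mug, 78 mm wide and 92 mm high, a bystander; origin at the centre of its foot
- v_block: steel V-block 45 x 50 x 35 mm, a bystander; origin at the centre of its underside
- packer: steel block 30 x 45 x 45 mm, a bystander; origin at the centre of its underside
- tape_measure: yellow tape measure 35 x 74 x 67 mm, a bystander; origin at the centre of its underside

How it is judged:
By the outcome, as a careful person would: the job done as asked, in the order asked, and still so for the second after the job is handed in, with the robot touching nothing.
It also fails if it takes over 64 s, if anything falls off the work surface, if the arm or the gripper's body presses on something with over 40 N, if the wrist force passes 120 N, or if a joint passes its speed limit or range.

## Robot

A 6-joint arm with a two-finger parallel gripper is mounted at the origin on a cart in front of the work surface, level with it; the furniture and walls round the work are solid. World frame = base frame: x ahead of the robot, y to its left, z up, the work surface at z = 0. Lengths are in m, angles in rad, forces in N, time in s.
With the tool pointing down it reaches from about 0.2 to 0.875 m from the base axis. Payload 3.4 kg.
Tool frame: the origin (TCP) lies on the centre line of the jaws, within the pads' length; the fingertips stand tip_extent ahead of it and the grasp point (between the pads) lies 2 mm behind it (tip_extent is the distance from the TCP to the fingertips, in m); z points along the fingers, y is the line along which they close (so a half turn about z gives the same grasp; the last joint's range is limited). The gripper opens to 94 mm and grips with 3 to 60 N. Pads are 16 mm wide; open, the fingers measure 119 mm over their backs; the gripper's body (75 mm by 177 mm) begins 78 mm behind the grasp point.
Start: joints at [1.009, 0.276, 1.505, -0, 1.361, -0.121], TCP at [0.245, 0.52, 0.222] pointing down, gripper open.
Joint ranges: [-2.89, 2.89], [-0.75, 2.08], [0.22, 2.7], [-1.18, 4.32], [0.11, 2.71], [-2.7, 2.7]. Speed limits (rad/s): [2.57, 2.57, 3.14, 3.14, 3.14, 3.14].

## Interface

Orientations are given as a rotation vector (axis times angle).
In Python, from workcell import * gives the robot as it stands. The module is installed in compiled form; this text tells all that it offers.
- The arm moves only by the tool jog_arm, never from a script. Its argument "commands" is a list that holds one entry, the list of rows, each a list of 7 numbers: the turn, a rotation vector about the world's x, y, z in degrees, then the shift along the world's x, y, z in m, then the finger opening in m, from 0 to 0.094. A call has 1 to 5 rows; each row is the pose to reach, as a shift and turn from the pose commanded when the call began; what a row does not reach only later rows make up. A row lasts 1/8 s, in which the tool goes at most 62.5 mm and 10.7 degrees, less where a joint would pass 70% of its speed; a pose out of reach is approached as far as the arm can. A call with a gripper value outside its range is refused whole. The fingers move at their own pace and stop on an object; "newtons" is the grip in N (left out, the last holds). Time passes only in rows, so rows that repeat a pose let the fingers close. It gives the time, the measured TCP pose, the force, the opening and the grip force at its end, in the units of the state.
- read_state(): the state, without advancing time (a new reading comes with each control period).
- snapshot(name): name is "scene" or "side" or "wrist"; returns a dict with "pixels" (384x512x3 uint8, red, green, blue), "fx", "fy", "cx", "cy" (pixels), "dist_coeffs" ([k1, k2, p1, p2, k3] as OpenCV has them; the pictures are not rectified), "rvec" (rotation vector, rad) and "tvec" (3), from world to camera coordinates, as OpenCV has them. Camera axes: x right, y down, z forward; pixel columns grow to the right and rows downward; lengths in m; the calibration is good to about 2 mm. A picture is of the moment at which its call begins. There is no depth.
- sign_off(): hands the job in; it is judged then, once.
The state is a dict: "time_s": time; "joints": joint angles; "joint_velocities": joint speeds; "joint_torque": joint torques, N m; "tool_pos": TCP position; "ee_rot": TCP orientation; "wrist_force": force on the tool from outside, world axes, zero at the start; "ft_torque": the same for the moment, N m; "width": finger opening in m; "grip_force": force on a finger pad.
Only numpy, scipy, OpenCV 4.12 (cv2) and the standard library are available. Lean on these libraries where they do the work, as an engineer would, in place of code of your own. Each camera call takes 0.05 s, during which the arm holds its last target. There are 200 camera calls.

## Working session

There is one attempt and no reset: what is moved stays moved. The work goes in short steps, Python scripts to look and compute and a tool call to move; the robot and the scene stay as the last step left them, time stands still between calls to the robot, and variables do not carry over. Pictures are saved under pics/ and viewed, at most 10 in all, crops included, and the job is handed in when it is done.

Besides the shell and the picture viewer there is one more tool, called as name([rows], argument=value, ...), one row to a line, values as JSON. jog_arm: Moves the arm, as the interface text tells. Its arguments: {"type":"object","properties":{"commands":{"type":"array"},"newtons":{"type":"number"}},"required":["commands"]}

```bash
mkdir -p pics; cat > h.py <<'E'
from workcell import *
import numpy as np, cv2, pickle
def shot(n,f):
    s=snapshot(n); cv2.imwrite(f'pics/{f}.png',cv2.cvtColor(s['pixels'],cv2.COLOR_RGB2BGR)); pickle.dump(s,open(f'{f}.pkl','wb')); return s
def load(f): return pickle.load(open(f'{f}.pkl','rb'))
def ray(s,px):
    K=np.array([[s['fx'],0,s['cx']],[0,s['fy'],s['cy']],[0,0,1]]); R=cv2.Rodrigues(np.array(s['rvec'],float))[0]
    u=cv2.undistortPoints(np.array(px,float).reshape(-1,1,2),K,np.array(s['dist_coeffs'],float)).reshape(-1,2)
    d=np.c_[u,np.ones(len(u))]@R; return -R.T@np.array(s['tvec'],float).ravel(), d/np.linalg.norm(d,axis=1)[:,None]
def onz(s,px,z):
    c,d=ray(s,px); return c+d*((z-c[2])/d[:,2])[:,None]
def tri(sp):
    A=0;b=0
    for s,p in sp:
        c,d=ray(s,[p]); M=np.eye(3)-np.outer(d[0],d[0]); A=A+M; b=b+M@c
    return np.linalg.solve(A,b)
E
python3 - <<'E'
from h import *
for n in ['scene','side','wrist']: shot(n,n+'0')
a=cv2.imread('pics/scene0.png');b=cv2.imread('pics/side0.png')
print(read_state())
E
```

```text
{'time_s': 0.15, 'joints': array([ 1.00899095e+00,  2.76456940e-01,  1.50579535e+00, -2.11097977e-05,
        1.36073399e+00, -1.20987408e-01]), 'joint_velocities': array([ 0.00054333, -0.00173865, -0.00398037, -0.0009883 ,  0.00127985,
        0.00089883]), 'joint_torque': array([ 1.93556087e-03, -4.04923511e+01, -2.37432575e+01,  7.03923963e-02,
        3.15762358e-02, -8.50055198e-05]), 'tool_pos': array([0.24513385, 0.51969215, 0.22181806]), 'ee_rot': array([-6.86737747e-01, -3.06515613e+00,  2.07332197e-03]), 'wrist_force': array([-0.16705263,  1.51544594,  0.46259062]), 'ft_torque': array([0.01449553, 0.01153139, 0.0302376 ]), 'grip_force': 0.0, 'width': 0.09375348341765138}
```

View pics/scene0.png

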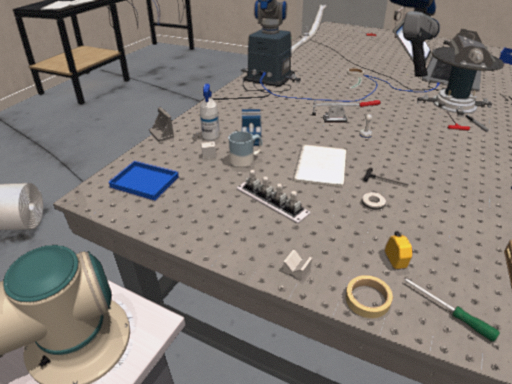

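View pics/side0.png

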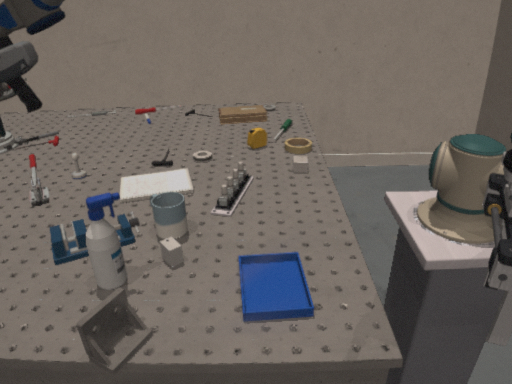

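The scene picture shows the pin row from (253,180) to (295,200) and the tray at (145,180). The side picture shows the row from (224,192) to (241,170) and the tray at (273,285). I'll zoom in for measuring.

```bash
python3 - <<'E'
from h import *
a=cv2.imread('pics/scene0.png')[160:225,225:320];b=cv2.imread('pics/side0.png')[155:220,205:270]
a=cv2.resize(a,(760,520),interpolation=cv2.INTER_CUBIC)[:,:];b=cv2.resize(b,(520,520),interpolation=cv2.INTER_CUBIC)
cv2.imwrite('pics/z1.png',cv2.resize(np.hstack([a,b]),(800,325)))
for n in('scene','side'):
    s=load(n+'0'); h=cv2.cvtColor(s['pixels'],cv2.COLOR_RGB2HSV)
    m=cv2.inRange(h,(108,170,60),(125,255,255)); k,l,st,c=cv2.connectedComponentsWithStats(m)
    i=1+st[1:,4].argmax(); cs=cv2.findContours((l==i).astype(np.uint8),0,2)[0][0]
    q=cv2.approxPolyDP(cv2.convexHull(cs),5,True)[:,0]; print(n,q.tolist(),'\n',onz(s,q,0.022).round(3).tolist(), onz(s,q,0.0).round(3).tolist())
    print('rail approx',onz(s,[(239,183),(305,215)] if n=='scene' else [(215,207),(251,178)],0.0).round(3).tolist())
E
```

```text
scene [[110, 185], [134, 162], [177, 176], [155, 199]] 
 [[0.411, 0.292, 0.022], [0.541, 0.312, 0.022], [0.539, 0.138, 0.022], [0.419, 0.126, 0.022]] [[0.431, 0.319, 0.0], [0.566, 0.339, 0.0], [0.563, 0.159, 0.0], [0.439, 0.147, -0.0]]
rail approx [[0.617, -0.033, 0.0], [0.567, -0.266, 0.0]]
side [[297, 254], [311, 314], [244, 311], [247, 280]] 
 [[0.435, 0.152, 0.022], [0.428, 0.329, 0.022], [0.548, 0.318, 0.022], [0.543, 0.233, 0.022]] [[0.432, 0.123, 0.0], [0.424, 0.307, 0.0], [0.549, 0.296, 0.0], [0.543, 0.208, 0.0]]
rail approx [[0.632, -0.092, 0.0], [0.533, -0.264, 0.0]]
```

View pics/z1.png

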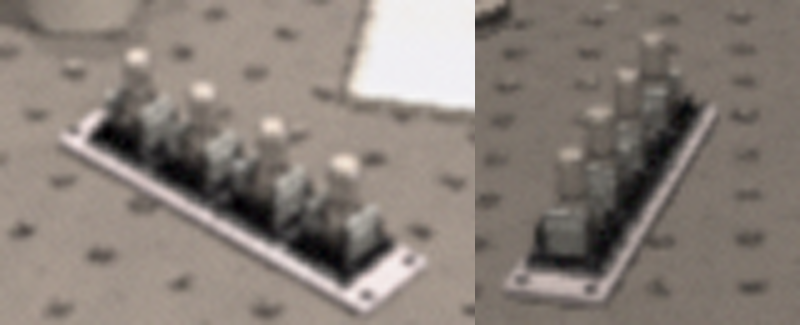

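View pics/wrist0.png

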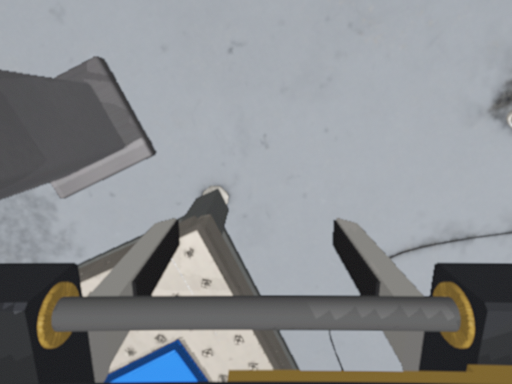

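Crop: scene pin tops at about (252.6,171.4), (265.4,178), (279.2,185.2), (293.8,192.6). Side tops at (224,185.8), (229.6,178), (235.4,170), (240.4,162.6). The wrist view shows only the table corner and a tray edge.

```bash
python3 - <<'E'
from h import *
a=load('scene0');b=load('side0')
A=[(252.6,171.4),(265.4,178),(279.2,185.2),(293.8,192.6)];B=[(224,185.8),(229.6,178),(235.4,170),(240.4,162.6)]
P=np.array([tri([(a,p),(b,q)]) for p,q in zip(A,B)]);print(P.round(4))
d=P[3]-P[0];print(np.linalg.norm(d),np.degrees(np.arctan2(d[1],d[0])))
print(onz(a,A,.069).round(3),onz(b,B,.069).round(3))
c=np.array([(62,140),(98,112),(425,260),(365,312)])/5+[225,160];print('rail corners',onz(a,c,.008).round(3))
R=cv2.Rodrigues(read_state()['ee_rot'])[0];print(R.round(3))
s=load('wrist0');Rw=cv2.Rodrigues(np.array(s['rvec'],float))[0];print('cam',(-Rw.T@np.array(s['tvec']).ravel()).round(3),Rw[2].round(3),s['fx'])
def oc(n,lo,hi):
    s=load(n);h=cv2.cvtColor(s['pixels'],cv2.COLOR_RGB2HSV);m=cv2.inRange(h,lo,hi);k,l,st,ce=cv2.connectedComponentsWithStats(m);i=1+st[1:,4].argmax();return ce[i]
print('tape',tri([(a,oc('scene0',(20,180,120),(28,255,255))),(b,oc('side0',(20,180,120),(28,255,255)))]))
print('mug',tri([(a,(241,148)),(b,(171,215))]),'packer',tri([(a,(209,151)),(b,(172,252))]),'tray centre',tri([(a,(145,180)),(b,(274,286))]),'vblock',tri([(a,(297,264)),(b,(300,163))]))
E
```

```text
[[ 0.6034 -0.0874  0.067 ]
 [ 0.5907 -0.134   0.0665]
 [ 0.5762 -0.1826  0.0671]
 [ 0.5628 -0.231   0.0677]]
0.14917826123868372 -105.7636066079494
[[ 0.601 -0.089  0.069]
 [ 0.588 -0.135  0.069]
 [ 0.574 -0.184  0.069]
 [ 0.561 -0.232  0.069]] [[ 0.603 -0.083  0.069]
 [ 0.59  -0.128  0.069]
 [ 0.576 -0.178  0.069]
 [ 0.563 -0.228  0.069]]
rail corners [[ 0.583 -0.047  0.008]
 [ 0.618 -0.052  0.008]
 [ 0.576 -0.277  0.008]
 [ 0.522 -0.263  0.008]]
[[-0.904  0.427 -0.001]
 [ 0.427  0.904 -0.001]
 [ 0.    -0.001 -1.   ]]
cam [0.179 0.552 0.384] [ 0.228 -0.11  -0.967] 312.18544080037896
tape [ 0.52969969 -0.53597448  0.03475174]
mug [0.72836466 0.02046006 0.0479741 ] packer [0.70963567 0.13216233 0.01878373] tray centre [0.49159396 0.23094958 0.00534439] vblock [ 0.37553439 -0.32016189  0.02075148]
```

jog_arm([
  [[0, 0, -8, 0.028, -0.057, 0, 0.094], [0, 0, -16, 0.056, -0.114, 0, 0.094], [0, 0, -24, 0.084, -0.17, 0, 0.094], [0, 0, -27, 0.113, -0.227, 0, 0.094], [0, 0, -27, 0.113, -0.227, 0, 0.094]],
])

```text
time_s: 0.78
tool_pos: [0.3597, 0.2898, 0.2224]
ee_rot: [1.392, 2.816, -0.001]
wrist_force: [-0.6, 0.6, -0.2]
width: 0.0942
grip_force: 0.0
```

jog_arm([
  [[0, 0, -8, 0.028, -0.057, 0, 0.094], [0, 0, -16, 0.056, -0.114, 0, 0.094], [0, 0, -24, 0.084, -0.17, 0, 0.094], [0, 0, -27, 0.113, -0.227, 0, 0.094], [0, 0, -27, 0.113, -0.227, 0, 0.094]],
])

```text
time_s: 1.4
tool_pos: [0.4733, 0.0638, 0.2222]
ee_rot: [2.009, 2.415, 0.0]
wrist_force: [0.1, -0.0, 0.2]
width: 0.0936
grip_force: 0.0
```

jog_arm([
  [[0, 0, -8, 0.026, -0.052, 0, 0.094], [0, 0, -16, 0.052, -0.104, 0, 0.094], [0, 0, -24, 0.078, -0.156, 0, 0.094], [0, 0, -26.5, 0.092, -0.185, 0, 0.094], [0, 0, -26.5, 0.092, -0.185, 0, 0.094]],
])

```text
time_s: 2.02
tool_pos: [0.5644, -0.1186, 0.2216]
ee_rot: [-2.504, -1.895, -0.0]
wrist_force: [0.9, 0.2, -0.2]
width: 0.0941
grip_force: 0.0
```

```bash
python3 - <<'E'
from h import *
s=shot('wrist','w1');st=read_state();print(st['time_s'],st['tool_pos'],st['wrist_force'],st['joints'].round(2))
R=cv2.Rodrigues(st['ee_rot'])[0];print(R.round(3))
Rw=cv2.Rodrigues(np.array(s['rvec'],float))[0]
for p,y in(((180,220),.047),((335,220),.047)):
    c,d=ray(s,[p]);c=R.T@(c-st['tool_pos']);d=R.T@d[0]
    for yy in(y,-y):print('tip',p,(c+d*(yy-c[1])/d[1]).round(4))
E
```

```text
2.075 [ 0.56343491 -0.11725636  0.22177767] [-0.93404512 -0.35718937  0.60958328] [-0.33  0.28  1.5   0.    1.36 -0.05]
[[ 0.27   0.963 -0.001]
 [ 0.963 -0.27   0.002]
 [ 0.002 -0.002 -1.   ]]
tip (180, 220) [ 0.1387  0.047  -0.3395]
tip (180, 220) [ 0.0037 -0.047   0.0279]
tip (335, 220) [0.0115 0.047  0.0062]
tip (335, 220) [ 0.1398 -0.047  -0.3423]
```

View pics/w1.png

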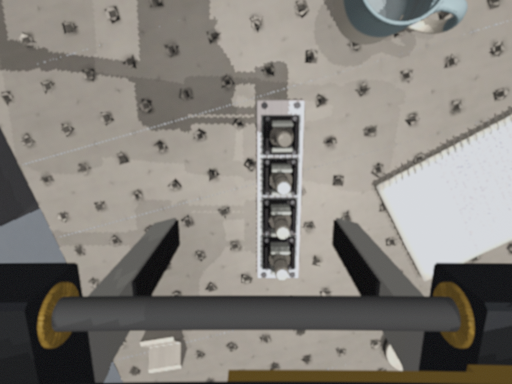

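The wrist view shows the row vertical at x≈282, with the tops near rows 138, 187, 233 and 275. The fingertips are at about (180,222) and (333,220), which puts tip_extent at roughly 17 mm.

```bash
python3 - <<'E'
from h import *
s=load('w1');a=load('scene0');b=load('side0')
im=s['pixels'][95:285,262:305];cv2.imwrite('pics/z2.png',cv2.resize(cv2.cvtColor(im,cv2.COLOR_RGB2BGR),None,fx=3,fy=3,interpolation=cv2.INTER_CUBIC))
W=[(283,138),(284,187),(282,233),(282,275)]
print(onz(s,W,.069).round(4))
print('rail corners',onz(s,[(258,101),(304,101),(258,278),(299,276)],.008).round(4))
E
```

```text
[[ 0.6034 -0.082   0.069 ]
 [ 0.5918 -0.1312  0.069 ]
 [ 0.5769 -0.1802  0.069 ]
 [ 0.5642 -0.2289  0.069 ]]
rail corners [[ 0.5896 -0.04    0.008 ]
 [ 0.6407 -0.0545  0.008 ]
 [ 0.5281 -0.2598  0.008 ]
 [ 0.5816 -0.2717  0.008 ]]
```

View pics/z2.png

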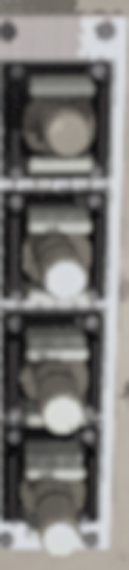

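The zoomed view puts the tops at about (285,138), (284,188), (283,233) and (281,275). Taking the wrist, scene and side measurements together, A≈(0.604,-0.085), B≈(0.591,-0.133), C≈(0.577,-0.181) and D≈(0.564,-0.229).

jog_arm([
  [[0, 0, 0, 0.03, 0.025, -0.04, 0.045], [0, 0, 0, 0.041, 0.034, -0.08, 0.045], [0, 0, 0, 0.041, 0.034, -0.117, 0.045], [0, 0, 0, 0.041, 0.034, -0.117, 0.045], [0, 0, 0, 0.041, 0.034, -0.117, 0.045]],
], newtons=25)

```text
time_s: 2.7
tool_pos: [0.6049, -0.0837, 0.107]
ee_rot: [2.502, 1.897, 0.002]
wrist_force: [-0.2, 0.2, 0.5]
width: 0.0475
grip_force: 0.0
```

```bash
python3 - <<'E'
from h import *
s=shot('wrist','w2');b=shot('side','s2');st=read_state();print(st['time_s'],st['tool_pos'],st['wrist_force'],st['width'])
a=cv2.resize(cv2.imread('pics/s2.png')[90:220,190:290],None,fx=4,fy=4,interpolation=cv2.INTER_CUBIC)
w=cv2.imread('pics/w2.png')[:,150:380];w=cv2.resize(w,None,fx=520/384,fy=520/384);cv2.imwrite('pics/z3.png',np.hstack([a,w]))
E
```

```text
2.8 [ 0.60547532 -0.08457337  0.10774297] [-0.1648188  -0.50829993 -0.61819072] 0.04514193169110994
```

View pics/z3.png

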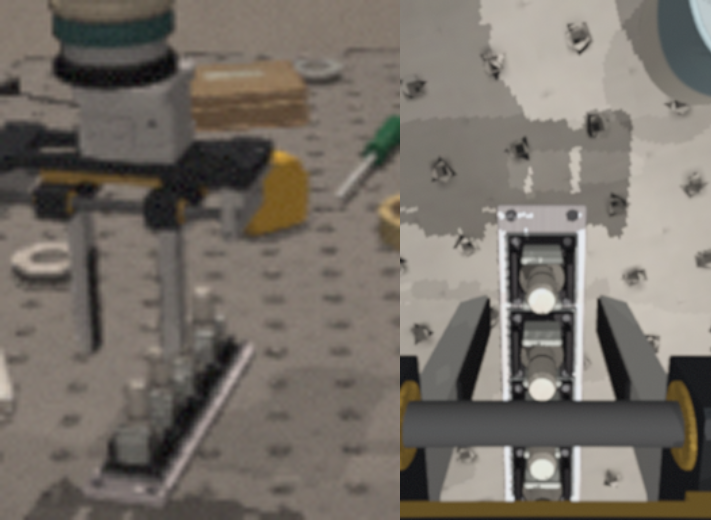

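The side crop shows both fingertips just above pin A, with the left tip at crop (89,349). The wrist crop shows pin A's top midway between the tips, at crop (542,300).

```bash
python3 - <<'E'
from h import *
s=load('w2');b=load('s2')
f=lambda x,y:(150+(x-400)/1.354,y/1.354)
print(onz(s,[f(542,300),f(542,389),f(543,469)],.069).round(4))
A=load('scene0');print('triA w2+scene',tri([(s,f(542,300)),(A,(252.6,171.4))]),'w1+w2+scene',tri([(s,f(542,300)),(load('w1'),(285.3,137.7)),(A,(252.6,171.4))]),'B',tri([(s,f(542,389)),(load('w1'),(283.7,187.7)),(A,(265.4,178))]))
c,d=ray(b,[(190+89/4,90+349/4)])
t=(-0.092-c[1])/d[0][1];print('tip at y=-.092',c+d[0]*t); t=(0.632-c[0])/d[0][0]
n=np.array([.963,-.27]);g=np.array([.605,-.084])+n*.028
# vertical line closest
A=np.c_[d[0],[0,0,-1]];x=np.linalg.lstsq(A,np.r_[g,0]-c,rcond=None)[0];print('tip z',x[1], c+d[0]*x[0])
E
```

```text
[[ 0.6048 -0.0839  0.069 ]
 [ 0.5912 -0.1322  0.069 ]
 [ 0.5782 -0.1805  0.069 ]]
triA w2+scene [ 0.60491056 -0.08580787  0.06556212] w1+w2+scene [ 0.60550002 -0.08466269  0.06524399] B [ 0.59118041 -0.13334275  0.06638308]
tip at y=-.092 [ 0.63290785 -0.092       0.09038321]
tip z 0.0906496690233069 [ 0.6328463  -0.09145953  0.09064967]
```

jog_arm([
  [[0, 0, 0, 0, 0, -0.042, 0.045], [0, 0, 0, 0, 0, -0.042, 0.03], [0, 0, 0, 0, 0, -0.042, 0.01], [0, 0, 0, 0, 0, -0.042, 0.01], [0, 0, 0, 0, 0, -0.042, 0.01]],
], newtons=25)

```text
time_s: 3.42
tool_pos: [0.6051, -0.0852, 0.0651]
ee_rot: [2.504, 1.895, 0.002]
wrist_force: [-0.1, 0.3, 5.6]
width: 0.0153
grip_force: 25.0
```

jog_arm([
  [[0, 0, 0, 0, 0, 0, 0.01], [0, 0, 0, 0, 0, 0, 0.01]],
], newtons=25)

```text
time_s: 3.68
tool_pos: [0.6051, -0.0852, 0.065]
ee_rot: [2.503, 1.895, 0.002]
wrist_force: [-0.4, -0.2, 5.9]
width: 0.0154
grip_force: 25.0
```

jog_arm([
  [[0, 0, 0, 0, 0, 0.001, 0.01], [0, 0, 0, 0, 0, 0.001, 0.01]],
])

```text
time_s: 3.92
tool_pos: [0.605, -0.0852, 0.0651]
ee_rot: [2.504, 1.895, 0.002]
wrist_force: [-0.0, 0.1, 4.2]
width: 0.0151
grip_force: 25.0
```

jog_arm([
  [[0, 0, 0, 0, 0, 0.002, 0.01], [0, 0, 0, 0, 0, 0.003, 0.01], [0, 0, 0, 0, 0, 0.003, 0.01]],
])

```text
time_s: 4.3
tool_pos: [0.6038, -0.0848, 0.067]
ee_rot: [-2.504, -1.895, 0.001]
wrist_force: [-0.4, -0.5, -1.2]
width: 0.0154
grip_force: 25.0
```

jog_arm([
  [[0, 0, 0, 0, 0, 0.001, 0.01], [0, 0, 0, 0, 0, 0.002, 0.01], [0, 0, 0, 0, 0, 0.002, 0.01]],
])

```text
time_s: 4.68
tool_pos: [0.6038, -0.0848, 0.069]
ee_rot: [-2.504, -1.895, 0.001]
wrist_force: [-0.0, 1.0, -5.5]
width: 0.0149
grip_force: 25.0
```

jog_arm([
  [[0, 0, 0, 0, 0, 0.001, 0.01], [0, 0, 0, 0, 0, 0.002, 0.01], [0, 0, 0, 0, 0, 0.002, 0.01]],
])

```text
time_s: 5.05
tool_pos: [0.6041, -0.0849, 0.0715]
ee_rot: [-2.505, -1.896, 0.001]
wrist_force: [-1.1, 0.1, -5.5]
width: 0.0155
grip_force: 25.0
```

jog_arm([
  [[0, 0, 0, 0, 0, 0.002, 0.01], [0, 0, 0, 0, 0, 0.004, 0.01], [0, 0, 0, 0, 0, 0.006, 0.01], [0, 0, 0, 0, 0, 0.006, 0.01]],
])

```text
time_s: 5.55
tool_pos: [0.605, -0.0851, 0.0785]
ee_rot: [2.504, 1.895, 0.002]
wrist_force: [-0.2, 0.7, -0.1]
width: 0.0154
grip_force: 25.0
```

jog_arm([
  [[0, 0, 0, 0, 0, 0.004, 0.01], [0, 0, 0, 0, 0, 0.008, 0.01], [0, 0, 0, 0, 0, 0.012, 0.01], [0, 0, 0, 0, 0, 0.016, 0.01], [0, 0, 0, 0, 0, 0.016, 0.01]],
])

```text
time_s: 6.18
tool_pos: [0.6048, -0.085, 0.0942]
ee_rot: [2.504, 1.895, 0.001]
wrist_force: [0.6, -1.2, -1.9]
width: 0.0149
grip_force: 25.0
```

jog_arm([
  [[0, 0, 0, 0, 0, 0.02, 0.01], [0, 0, 0, 0, 0, 0.045, 0.01], [0, 0, 0, -0.008, 0.018, 0.06, 0.01], [0, 0, 0, -0.024, 0.056, 0.06, 0.01], [0, 0, 0, -0.04, 0.094, 0.06, 0.01]],
])

```text
time_s: 6.8
tool_pos: [0.5629, 0.011, 0.1535]
ee_rot: [-2.505, -1.895, -0.0]
wrist_force: [0.2, 0.5, -1.1]
width: 0.0154
grip_force: 25.0
```

jog_arm([
  [[0, 0, 0, -0.018, 0.042, 0, 0.01], [0, 0, 0, -0.036, 0.084, 0, 0.01], [0, 0, 0, -0.054, 0.126, 0, 0.01], [0, 0, 0, -0.07, 0.164, 0, 0.01], [0, 0, 0, -0.078, 0.181, 0, 0.01]],
])

```text
time_s: 7.42
tool_pos: [0.4842, 0.1921, 0.1534]
ee_rot: [-2.502, -1.899, 0.001]
wrist_force: [0.1, -0.0, -1.4]
width: 0.0154
grip_force: 25.0
```

jog_arm([
  [[0, 0, 0, 0, 0, -0.025, 0.01], [0, 0, 0, 0, 0, -0.05, 0.01], [0, 0, 0, 0, 0, -0.07, 0.01], [0, 0, 0, 0, 0, -0.08, 0.01], [0, 0, 0, 0, 0, -0.08, 0.01]],
])

```text
time_s: 8.05
tool_pos: [0.486, 0.1898, 0.073]
ee_rot: [-2.505, -1.896, 0.002]
wrist_force: [-0.2, 0.2, -1.3]
width: 0.0155
grip_force: 25.0
```

```bash
python3 - <<'E'
from h import *
s=shot('wrist','w4');b=shot('side','s4');st=read_state();print(st['time_s'],st['tool_pos'],st['wrist_force'],st['width'])
a=cv2.resize(cv2.imread('pics/s4.png')[190:330,200:330],(390,420),interpolation=cv2.INTER_CUBIC)
w=cv2.imread('pics/w4.png')[:,100:400];w=cv2.resize(w,None,fx=420/384,fy=420/384);cv2.imwrite('pics/z4.png',np.hstack([a,w]))
E
```

```text
8.15 [0.48694087 0.19009331 0.07407278] [-0.01637629  0.13421562 -0.16349335] 0.015515010128409371
```

View pics/z4.png

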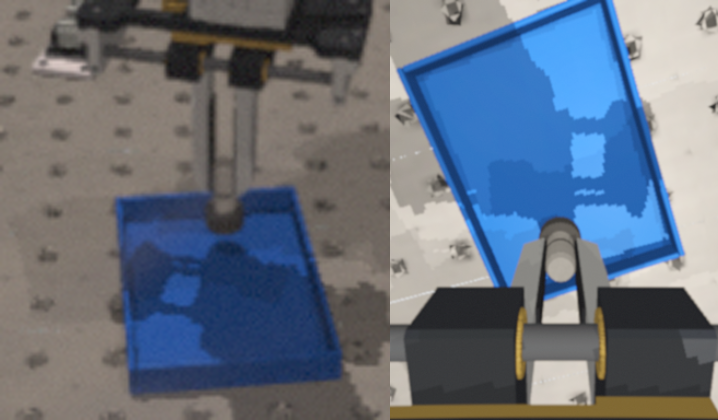

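The pin is held upright above the tray, nearer the tray's -y end. The tray corners in the wrist crop are about (402,70), (607,2) and (680,252), so I'll check the clearance.

```bash
python3 - <<'E'
from h import *
s=load('w4');f=lambda x,y:(100+(x-390)/1.094,y/1.094)
print(onz(s,[f(402,70),f(607,2),f(680,252)],.022).round(3))
S=load('s4');g=lambda x,y:(200+x/3,190+y/3)
print(onz(S,[g(117,198),g(295,187),g(340,350),g(132,367)],.022).round(3), tri([(s,f(560,228)),(S,g(223,217))]))
E
```

```text
[[0.426 0.312 0.022]
 [0.548 0.314 0.022]
 [0.56  0.157 0.022]]
[[0.56  0.155 0.022]
 [0.432 0.146 0.022]
 [0.422 0.311 0.022]
 [0.548 0.321 0.022]] [0.48788113 0.19940354 0.0380537 ]
```

jog_arm([
  [[0, 0, 0, 0, 0.002, -0.008, 0.01], [0, 0, 0, 0, 0.004, -0.014, 0.01], [0, 0, 0, 0, 0.004, -0.016, 0.01], [0, 0, 0, 0, 0.004, -0.018, 0.01]],
])

```text
time_s: 8.65
tool_pos: [0.4863, 0.1941, 0.0553]
ee_rot: [2.505, 1.896, -0.0]
wrist_force: [0.2, 0.4, -0.6]
width: 0.0148
grip_force: 25.0
```

jog_arm([
  [[0, 0, 0, 0, 0, -0.001, 0.01], [0, 0, 0, 0, 0, -0.002, 0.01], [0, 0, 0, 0, 0, -0.002, 0.01]],
])

```text
time_s: 9.02
tool_pos: [0.4864, 0.194, 0.0535]
ee_rot: [2.505, 1.896, 0.0]
wrist_force: [-0.4, 0.6, -1.5]
width: 0.0153
grip_force: 25.0
```

jog_arm([
  [[0, 0, 0, 0, 0, -0.001, 0.01], [0, 0, 0, 0, 0, -0.002, 0.01], [0, 0, 0, 0, 0, -0.002, 0.01]],
])

```text
time_s: 9.4
tool_pos: [0.4864, 0.1941, 0.0521]
ee_rot: [2.505, 1.896, 0.001]
wrist_force: [-1.0, 0.2, 4.2]
width: 0.0154
grip_force: 25.0
```

jog_arm([
  [[0, 0, 0, 0, 0, -0.001, 0.01], [0, 0, 0, 0, 0, -0.001, 0.01]],
])

```text
time_s: 9.65
tool_pos: [0.4865, 0.1942, 0.052]
ee_rot: [2.505, 1.896, 0.001]
wrist_force: [-2.7, -0.7, 11.7]
width: 0.015
grip_force: 25.0
```

jog_arm([
  [[0, 0, 0, 0, 0, 0.001, 0.01], [0, 0, 0, 0, 0, 0.001, 0.022], [0, 0, 0, 0, 0, 0.001, 0.036], [0, 0, 0, 0, 0, 0.001, 0.045], [0, 0, 0, 0, 0, 0.03, 0.045]],
])

```text
time_s: 10.28
tool_pos: [0.4845, 0.1935, 0.0788]
ee_rot: [-2.503, -1.895, 0.008]
wrist_force: [-0.0, 0.0, 0.4]
width: 0.0446
grip_force: 0.0
```

jog_arm([
  [[0, 0, 0, 0, 0, 0.04, 0.045], [0, 0, 0, 0.012, -0.04, 0.07, 0.045], [0, 0, 0, 0.026, -0.09, 0.07, 0.045], [0, 0, 0, 0.042, -0.14, 0.07, 0.045], [0, 0, 0, 0.055, -0.184, 0.07, 0.045]],
])

```text
time_s: 10.9
tool_pos: [0.5419, 0.0083, 0.1505]
ee_rot: [2.505, 1.895, 0.001]
wrist_force: [0.5, -0.2, -1.0]
width: 0.0449
grip_force: 0.0
```

jog_arm([
  [[0, 0, 0, 0.017, -0.05, 0, 0.045], [0, 0, 0, 0.035, -0.1, 0, 0.045], [0, 0, 0, 0.05, -0.141, 0, 0.045], [0, 0, 0, 0.05, -0.141, -0.04, 0.045], [0, 0, 0, 0.05, -0.141, -0.04, 0.045]],
])

```text
time_s: 11.52
tool_pos: [0.5888, -0.1307, 0.1074]
ee_rot: [-2.501, -1.891, 0.006]
wrist_force: [-0.8, -0.2, -1.0]
width: 0.0452
grip_force: 0.0
```

```bash
python3 - <<'E'
from h import *
st=read_state();s=shot('wrist','w5');print(st['time_s'],st['tool_pos'])
S=shot('side','s5');cv2.imwrite('pics/z5.png',np.hstack([cv2.resize(cv2.imread('pics/w5.png')[:,150:380],(345,576)),cv2.resize(cv2.imread('pics/s5.png')[100:330,180:340],(400,576))]))
E
```

```text
11.525 [ 0.58881266 -0.13067236  0.10739594]
```

View pics/z5.png

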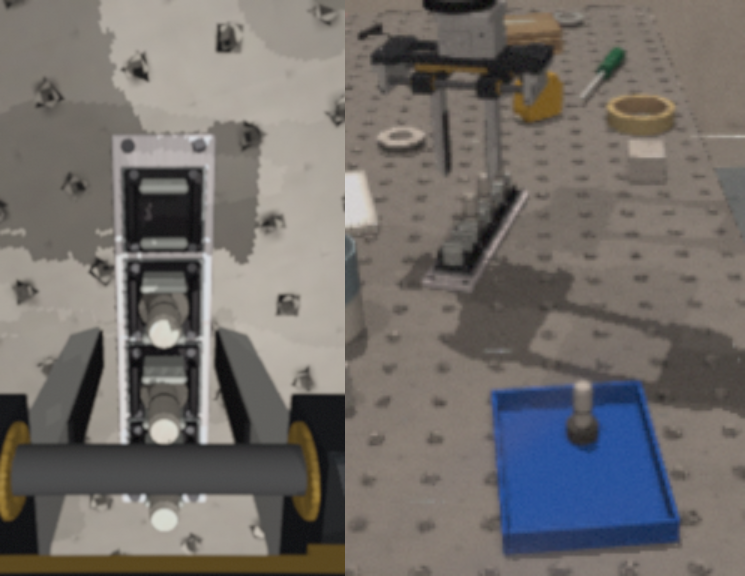

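The first pin stands upright in the tray, at crop (583,425), its old clip is empty and pin B lies between the fingers. Pulling B next.

jog_arm([
  [[0, 0, 0, 0, -0.002, -0.03, 0.045], [0, 0, 0, 0, -0.002, -0.045, 0.045], [0, 0, 0, 0, -0.002, -0.046, 0.03], [0, 0, 0, 0, -0.002, -0.046, 0.01], [0, 0, 0, 0, -0.002, -0.046, 0.01]],
], newtons=25)

```text
time_s: 12.25
tool_pos: [0.592, -0.133, 0.0655]
ee_rot: [2.503, 1.895, 0.002]
wrist_force: [0.2, 0.1, 1.0]
width: 0.0184
grip_force: 0.3
```

jog_arm([
  [[0, 0, 0, 0, 0, 0, 0.01], [0, 0, 0, 0, 0, 0, 0.01]],
])

```text
time_s: 12.5
tool_pos: [0.5918, -0.133, 0.0653]
ee_rot: [2.504, 1.895, 0.001]
wrist_force: [-0.5, 0.4, 3.8]
width: 0.015
grip_force: 25.0
```

jog_arm([
  [[0, 0, 0, 0, 0, 0.001, 0.01], [0, 0, 0, 0, 0, 0.001, 0.01]],
])

```text
time_s: 12.75
tool_pos: [0.5912, -0.133, 0.0654]
ee_rot: [-2.505, -1.896, 0.0]
wrist_force: [-0.3, -0.0, 0.5]
width: 0.0155
grip_force: 25.0
```

jog_arm([
  [[0, 0, 0, 0, 0, 0.001, 0.01], [0, 0, 0, 0, 0, 0.001, 0.01]],
])

```text
time_s: 13.0
tool_pos: [0.5911, -0.1329, 0.0661]
ee_rot: [-2.505, -1.896, 0.001]
wrist_force: [0.8, 0.5, -2.0]
width: 0.0152
grip_force: 25.0
```

jog_arm([
  [[0, 0, 0, 0, 0, 0.001, 0.01], [0, 0, 0, 0, 0, 0.001, 0.01]],
])

```text
time_s: 13.25
tool_pos: [0.591, -0.1328, 0.0662]
ee_rot: [-2.504, -1.895, 0.001]
wrist_force: [2.1, -0.2, -10.7]
width: 0.0152
grip_force: 25.0
```

jog_arm([
  [[0, 0, 0, 0, 0, 0.0005, 0.01], [0, 0, 0, 0, 0, 0.0005, 0.01]],
])

```text
time_s: 13.5
tool_pos: [0.5908, -0.1328, 0.0664]
ee_rot: [-2.504, -1.895, 0.002]
wrist_force: [3.4, -1.1, -17.7]
width: 0.0152
grip_force: 25.0
```

That pin stopped after 1 mm and held at 17.7 N without moving, so B is seized. I'll lower it back to its seat and let go.

jog_arm([
  [[0, 0, 0, 0, 0, -0.002, 0.01], [0, 0, 0, 0, 0, -0.003, 0.01], [0, 0, 0, 0, 0, -0.0035, 0.01], [0, 0, 0, 0, 0, -0.0035, 0.01]],
])

```text
time_s: 14.0
tool_pos: [0.5917, -0.133, 0.0658]
ee_rot: [2.504, 1.895, 0.002]
wrist_force: [-0.2, 0.3, -0.9]
width: 0.0151
grip_force: 25.0
```

jog_arm([
  [[0, 0, 0, 0, 0, 0, 0.025], [0, 0, 0, 0, 0, 0, 0.04], [0, 0, 0, 0, 0, 0, 0.045], [0, 0, 0, 0, 0, 0.03, 0.045], [0, 0, 0, 0, 0, 0.045, 0.045]],
])

```text
time_s: 14.62
tool_pos: [0.5922, -0.1332, 0.1109]
ee_rot: [2.503, 1.895, 0.002]
wrist_force: [-0.3, 0.1, -0.6]
width: 0.0451
grip_force: 0.0
```

jog_arm([
  [[0, 0, 0, -0.0135, -0.048, 0, 0.045], [0, 0, 0, -0.0135, -0.048, 0, 0.045]],
])

```text
time_s: 14.88
tool_pos: [0.5775, -0.1834, 0.1098]
ee_rot: [2.506, 1.892, -0.001]
wrist_force: [-0.2, 0.3, -0.8]
width: 0.0455
grip_force: 0.0
```

```bash
python3 - <<'E'
from h import *
st=read_state();s=shot('wrist','w6');print(st['time_s'],st['tool_pos'])
g=cv2.inRange(cv2.cvtColor(s['pixels'],cv2.COLOR_RGB2HSV),(0,0,205),(180,70,255));g[:,:235]=0;g[:,290:]=0
k,l,t,c=cv2.connectedComponentsWithStats(g)
for i in range(1,k):
    if 60<t[i,4]<600:print(c[i].round(1),t[i],onz(s,[c[i]],.069).round(4))
E
```

```text
14.875 [ 0.57751446 -0.18341387  0.10980687]
[281.6 225.9] [269 169  17 114 399] [[ 0.594  -0.1929  0.069 ]]
[252.6 215.7] [245 208  17  16 184] [[ 0.5768 -0.1802  0.069 ]]
[254.2 280.6] [247 274  16  14 186] [[ 0.5641 -0.2283  0.069 ]]
```

jog_arm([
  [[0, 0, 0, -0.001, 0, -0.03, 0.045], [0, 0, 0, -0.001, 0, -0.044, 0.03], [0, 0, 0, -0.001, 0, -0.045, 0.01], [0, 0, 0, -0.001, 0, -0.045, 0.01], [0, 0, 0, -0.001, 0, -0.045, 0.01]],
])

```text
time_s: 15.55
tool_pos: [0.5774, -0.181, 0.0652]
ee_rot: [2.504, 1.896, 0.001]
wrist_force: [0.6, -1.0, -1.7]
width: 0.0153
grip_force: 25.0
```

jog_arm([
  [[0, 0, 0, 0, 0, 0.001, 0.01], [0, 0, 0, 0, 0, 0.001, 0.01]],
])

```text
time_s: 15.8
tool_pos: [0.5769, -0.181, 0.0657]
ee_rot: [2.505, 1.896, 0.0]
wrist_force: [-0.3, 0.0, -1.1]
width: 0.0155
grip_force: 25.0
```

jog_arm([
  [[0, 0, 0, 0, 0, 0.001, 0.01], [0, 0, 0, 0, 0, 0.001, 0.01]],
])

```text
time_s: 16.05
tool_pos: [0.5768, -0.1809, 0.0659]
ee_rot: [-2.505, -1.896, 0.0]
wrist_force: [1.4, -2.2, -7.4]
width: 0.0155
grip_force: 25.0
```

jog_arm([
  [[0, 0, 0, 0, 0, 0.0005, 0.01], [0, 0, 0, 0, 0, 0.0005, 0.01]],
])

```text
time_s: 16.3
tool_pos: [0.5768, -0.1809, 0.066]
ee_rot: [-2.505, -1.896, 0.0]
wrist_force: [2.9, -1.2, -13.2]
width: 0.0152
grip_force: 25.0
```

This one took 13 N with under 1 mm of travel, well past the 10 N limit, so C is seized. Reseating it and going to D.

jog_arm([
  [[0, 0, 0, 0, 0, -0.0015, 0.01], [0, 0, 0, 0, 0, -0.0025, 0.01], [0, 0, 0, 0, 0, -0.003, 0.01], [0, 0, 0, 0, 0, -0.003, 0.01]],
])

```text
time_s: 16.8
tool_pos: [0.577, -0.181, 0.065]
ee_rot: [2.504, 1.896, 0.001]
wrist_force: [-0.9, 0.4, 2.2]
width: 0.0154
grip_force: 25.0
```

jog_arm([
  [[0, 0, 0, 0, 0, 0, 0.025], [0, 0, 0, 0, 0, 0, 0.04], [0, 0, 0, 0, 0, 0, 0.045], [0, 0, 0, 0, 0, 0.03, 0.045], [0, 0, 0, 0, 0, 0.046, 0.045]],
])

```text
time_s: 17.42
tool_pos: [0.5775, -0.1812, 0.1112]
ee_rot: [2.504, 1.895, 0.001]
wrist_force: [0.9, -1.0, 0.4]
width: 0.0449
grip_force: 0.0
```

jog_arm([
  [[0, 0, 0, -0.013, -0.048, 0, 0.045], [0, 0, 0, -0.013, -0.048, 0, 0.045], [0, 0, 0, -0.013, -0.048, -0.03, 0.04], [0, 0, 0, -0.013, -0.048, -0.045, 0.03]],
])

```text
time_s: 17.92
tool_pos: [0.563, -0.2279, 0.0635]
ee_rot: [-2.503, -1.894, 0.001]
wrist_force: [0.4, -0.5, 0.2]
width: 0.0332
grip_force: 0.0
```

jog_arm([
  [[0, 0, 0, 0, 0, 0, 0.01], [0, 0, 0, 0, 0, 0, 0.01], [0, 0, 0, 0, 0, 0, 0.01]],
])

```text
time_s: 18.3
tool_pos: [0.5644, -0.229, 0.0657]
ee_rot: [2.504, 1.896, 0.001]
wrist_force: [-0.5, -0.5, -2.0]
width: 0.0152
grip_force: 25.0
```

jog_arm([
  [[0, 0, 0, 0, 0, 0.001, 0.01], [0, 0, 0, 0, 0, 0.001, 0.01]],
])

```text
time_s: 18.55
tool_pos: [0.564, -0.2289, 0.0664]
ee_rot: [2.505, 1.896, 0.001]
wrist_force: [0.2, -0.9, -0.2]
width: 0.015
grip_force: 25.0
```

jog_arm([
  [[0, 0, 0, 0, 0, 0.001, 0.01], [0, 0, 0, 0, 0, 0.001, 0.01]],
])

```text
time_s: 18.8
tool_pos: [0.5638, -0.2288, 0.067]
ee_rot: [-2.505, -1.896, -0.0]
wrist_force: [0.3, 0.9, -1.4]
width: 0.015
grip_force: 25.0
```

jog_arm([
  [[0, 0, 0, 0, 0, 0.001, 0.01], [0, 0, 0, 0, 0, 0.001, 0.01]],
])

```text
time_s: 19.05
tool_pos: [0.5637, -0.2288, 0.0678]
ee_rot: [-2.505, -1.896, 0.0]
wrist_force: [0.5, 1.1, -2.5]
width: 0.0154
grip_force: 25.0
```

jog_arm([
  [[0, 0, 0, 0, 0, 0.001, 0.01], [0, 0, 0, 0, 0, 0.001, 0.01]],
])

```text
time_s: 19.3
tool_pos: [0.5635, -0.2289, 0.0687]
ee_rot: [-2.504, -1.896, 0.001]
wrist_force: [-0.2, 0.3, -4.0]
width: 0.0153
grip_force: 25.0
```

jog_arm([
  [[0, 0, 0, 0, 0, 0.001, 0.01], [0, 0, 0, 0, 0, 0.001, 0.01]],
])

```text
time_s: 19.55
tool_pos: [0.5635, -0.2289, 0.0698]
ee_rot: [-2.504, -1.896, 0.001]
wrist_force: [0.9, 0.3, -4.7]
width: 0.015
grip_force: 25.0
```

Pin D rises under a 4–5 N pull, so its clip is sound and I'll keep lifting.

jog_arm([
  [[0, 0, 0, 0, 0, 0.002, 0.01], [0, 0, 0, 0, 0, 0.004, 0.01], [0, 0, 0, 0, 0, 0.006, 0.01], [0, 0, 0, 0, 0, 0.008, 0.01], [0, 0, 0, 0, 0, 0.008, 0.01]],
])

```text
time_s: 20.18
tool_pos: [0.5643, -0.2292, 0.0789]
ee_rot: [2.504, 1.895, 0.001]
wrist_force: [-0.7, 0.5, -0.4]
width: 0.0155
grip_force: 25.0
```

jog_arm([
  [[0, 0, 0, 0, 0, 0.004, 0.01], [0, 0, 0, 0, 0, 0.009, 0.01], [0, 0, 0, 0, 0, 0.014, 0.01], [0, 0, 0, 0, 0, 0.022, 0.01], [0, 0, 0, 0, 0, 0.03, 0.01]],
])

```text
time_s: 20.8
tool_pos: [0.564, -0.2291, 0.1088]
ee_rot: [2.504, 1.896, 0.0]
wrist_force: [-0.4, -0.1, -1.0]
width: 0.0148
grip_force: 25.0
```

jog_arm([
  [[0, 0, 0, 0, 0, 0.03, 0.01], [0, 0, 0, 0, 0, 0.056, 0.01], [0, 0, 0, -0.005, 0.033, 0.056, 0.01], [0, 0, 0, -0.012, 0.08, 0.056, 0.01], [0, 0, 0, -0.02, 0.13, 0.056, 0.01]],
])

```text
time_s: 21.42
tool_pos: [0.5439, -0.098, 0.1646]
ee_rot: [2.505, 1.894, 0.001]
wrist_force: [0.3, -0.7, -2.0]
width: 0.0151
grip_force: 25.0
```

jog_arm([
  [[0, 0, 0, -0.008, 0.05, 0, 0.01], [0, 0, 0, -0.016, 0.1, 0, 0.01], [0, 0, 0, -0.024, 0.15, 0, 0.01], [0, 0, 0, -0.031, 0.2, 0, 0.01], [0, 0, 0, -0.039, 0.25, 0, 0.01]],
])

```text
time_s: 22.05
tool_pos: [0.5048, 0.1527, 0.1648]
ee_rot: [2.504, 1.895, 0.002]
wrist_force: [0.0, 0.2, -0.2]
width: 0.0153
grip_force: 25.0
```

jog_arm([
  [[0, 0, 0, -0.009, 0.05, 0, 0.01], [0, 0, 0, -0.017, 0.095, 0, 0.01], [0, 0, 0, -0.017, 0.117, 0, 0.01], [0, 0, 0, -0.017, 0.117, -0.03, 0.01], [0, 0, 0, -0.017, 0.117, -0.06, 0.01]],
])

```text
time_s: 22.68
tool_pos: [0.4883, 0.2689, 0.1043]
ee_rot: [2.503, 1.897, 0.003]
wrist_force: [-0.7, 0.4, -2.6]
width: 0.0152
grip_force: 25.0
```

jog_arm([
  [[0, 0, 0, 0, 0, -0.02, 0.01], [0, 0, 0, 0, 0, -0.035, 0.01], [0, 0, 0, 0, 0, -0.045, 0.01], [0, 0, 0, 0, 0, -0.048, 0.01], [0, 0, 0, 0, 0, -0.048, 0.01]],
])

```text
time_s: 23.3
tool_pos: [0.4882, 0.2681, 0.0563]
ee_rot: [2.505, 1.896, 0.001]
wrist_force: [-1.6, -0.5, -0.4]
width: 0.0155
grip_force: 25.0
```

jog_arm([
  [[0, 0, 0, 0, 0, -0.001, 0.01], [0, 0, 0, 0, 0, -0.003, 0.01], [0, 0, 0, 0, 0, -0.003, 0.01]],
])

```text
time_s: 23.68
tool_pos: [0.4878, 0.268, 0.053]
ee_rot: [2.505, 1.896, 0.0]
wrist_force: [0.0, -0.8, -1.9]
width: 0.0152
grip_force: 25.0
```

jog_arm([
  [[0, 0, 0, 0, 0, -0.001, 0.01], [0, 0, 0, 0, 0, -0.001, 0.01]],
])

```text
time_s: 23.92
tool_pos: [0.4879, 0.2681, 0.0521]
ee_rot: [2.505, 1.896, 0.0]
wrist_force: [-0.5, -0.7, -0.7]
width: 0.0153
grip_force: 25.0
```

jog_arm([
  [[0, 0, 0, 0, 0, -0.0005, 0.01], [0, 0, 0, 0, 0, -0.0005, 0.01]],
])

```text
time_s: 24.18
tool_pos: [0.4879, 0.2682, 0.0521]
ee_rot: [2.505, 1.896, 0.001]
wrist_force: [-1.7, -0.1, 4.8]
width: 0.015
grip_force: 25.0
```

Contact felt, so I'll release and retreat.

jog_arm([
  [[0, 0, 0, 0, 0, 0.0005, 0.022], [0, 0, 0, 0, 0, 0.0005, 0.036], [0, 0, 0, 0, 0, 0.0005, 0.045], [0, 0, 0, 0, 0, 0.03, 0.045], [0, 0, 0, 0, 0, 0.07, 0.045]],
])

```text
time_s: 24.8
tool_pos: [0.487, 0.2677, 0.121]
ee_rot: [-2.504, -1.895, 0.005]
wrist_force: [0.6, -0.4, -0.4]
width: 0.0447
grip_force: 0.0
```

jog_arm([
  [[0, 0, 0, 0, 0, 0.05, 0.045], [0, 0, 0, -0.05, 0.03, 0.08, 0.045], [0, 0, 0, -0.1, 0.06, 0.08, 0.045], [0, 0, 0, -0.15, 0.09, 0.08, 0.045], [0, 0, 0, -0.15, 0.09, 0.08, 0.045]],
])

```text
time_s: 25.42
tool_pos: [0.3345, 0.3593, 0.2016]
ee_rot: [-2.499, -1.902, 0.001]
wrist_force: [0.3, -0.9, -1.1]
width: 0.0451
grip_force: 0.0
```

```bash
python3 - <<'E'
from h import *
st=read_state();print(st['time_s'],st['tool_pos'])
shot('side','s9');shot('scene','c9')
cv2.imwrite('pics/z9.png',np.hstack([cv2.resize(cv2.imread('pics/c9.png')[130:230,95:325],(460,500)),cv2.resize(cv2.imread('pics/s9.png')[150:330,190:325],(340,500))]))
a=load('scene0');b=load('c9');d=cv2.absdiff(a['pixels'],b['pixels'])[165:200,250:300].max(2);print(np.argwhere(d>40).shape)
E
```

```text
25.425 [0.33446774 0.35926531 0.2016384 ]
(54, 2)
```

View pics/z9.png

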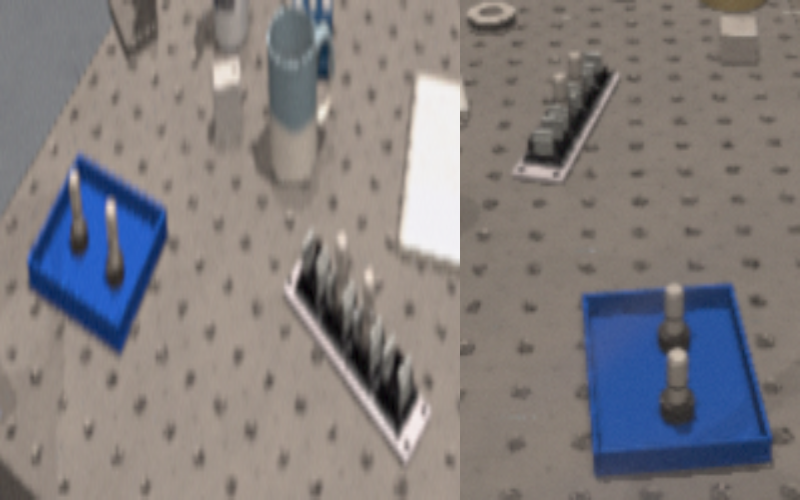

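Both pins stand upright in the tray, at crop (674,320) and (678,385). The two middle pins are still seated in their clips and the bystanders look undisturbed. Handing in.

```bash
python3 -c "
from workcell import *
print(sign_off())"
```

```text
the job is handed in; nothing more can be done
None
```

The two end pins came free and stand upright in the blue tray; the two middle pins were seized (13 N and 17.7 N pulls, neither clip lifted) and are still in their clips; handed in at about 25.5 s.

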